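# Rock a concrete scoop pot to pour its steel balls into the drawer compartment

## Task

Pour both steel balls out of the heavy concrete scoop pot into the open compartment in front of it: rock the pot forward on its front base edge, never lifting that edge off the lid it stands on. Then rock it back so that it stands flat where it stood, and let go.

Things in the scene. Friction and masses are not known exactly. Their poses are not given: they have to be found in the camera images.
- pot: Concrete scoop pot (sizes in mm), 0.8 kg, 100 deep (x -100 to 0), 90 wide, walls 80 high. Origin: middle of front base edge, underside, the rocking edge; +x the pouring way, z up. Inner ramp rises at 25 deg to a lip 63 high: tilt 45 to 50 deg pours; past 60 it topples. Round steel handle bar, 10 thick, along y, centre x -96, y 0, z 125; 64 clear between uprights, 38 below; turns in a light grip.
- insert: Wooden insert fixed in the drawer, 160 mm wide (y), z up; origin on its underside below the middle of the edge between its halves. x -170 to 0: closed, plywood lid at z 45 mm with brass hook and eye; the pot's front base edge stands 12 to 25 mm short of x = 0. x 0 to 150 mm: the open compartment, floor at z 6 mm, outer walls 6 mm thick, 38 mm high.
- ball_a_center (a point): Centre of a loose polished steel ball, 24 mm across, 55 g, at first lying at the back of the pot
- ball_b_center (a point): Centre of the second, equal steel ball, at first beside the other in the pot
Mind the look-alikes: they are no part of the job. There is more than one size of the pot; the job needs the smallest.

How it is judged (in metres and radians):
On the way:
1. the pot is rocked forward by more than 20 degrees on its front base edge (angle between pot's own z axis and vertical above 0.35 rad), for 0.2 s.
At the end, for the whole second after the job is handed in: Both balls lie inside the open compartment; the pot stands at rest upright (within 10 degrees) with its front base edge within 30 mm of where it was at the start (x of ball_a_center in the frame of insert between 0 and 0.15 m and y of ball_a_center in the frame of insert between -0.08 and 0.08 m and z of each of ball_a_center, ball_b_center in the frame of insert below 0.04 m and x of ball_b_center in the frame of insert between 0 and 0.15 m and y of ball_b_center in the frame of insert between -0.08 and 0.08 m and angle between pot's own z axis and vertical below 0.17 rad and distance of pot from where it was at the start of the episode below 0.03 m and linear speed of pot below 0.02 m/s); the robot touches nothing.
It fails at once if the pot is lifted: the middle of its front base edge rises more than 20 mm above the lid (z of pot in the frame of insert above 0.065 m).
It also fails if it takes over 42 s, if anything falls off the work surface, if the arm or the gripper's body presses on something with over 40 N, if the wrist force passes 120 N, or if a joint passes its speed limit or range.

## Robot

A 6-joint arm with a two-finger parallel gripper is mounted at the origin on the work surface. World frame = base frame: x ahead of the robot, y to its left, z up, the work surface at z = 0. Lengths are in mm, angles in rad, forces in N, time in s.
With the tool pointing down it reaches from about 250 to 725 mm from the base axis. Payload 9.7 kg.
Tool frame: the origin (TCP) lies midway between the tips of the shut fingers; the grasp point (between the pads) lies 19 mm behind it; x points along the fingers, y is the direction in which the jaws open and shut, and the axes are right-handed (so a half turn about x gives the same grasp; the last joint's range is limited). The gripper opens to 85 mm and grips with 20 to 120 N. Pads are 22 mm wide; open, the fingers measure 114 mm over their backs; the gripper's body (76 mm by 85 mm) begins 54 mm behind the grasp point. The pads swing forward as they close: fully open they stand 13 mm farther back than shut.
Start: joints at [1.264, 0.087, 0.176, 1.66, 0, 1.571], TCP at [166.103, 524.316, 231.284] pointing down, gripper open.
Joint ranges: [-3.13, 3.13], [-0.85, 1.81], [-1.15, 1.24], [-2.2, 2.28], [-1.44, 1.52], [-3.14, 3.14]. Speed limits (rad/s): [2.22, 2.22, 2.57, 3.14, 3.14, 3.14].

## Interface

Orientations are given as a unit quaternion [x, y, z, w].
In Python, from workcell import ctrl, imaging, spotter gives the robot as it stands.
- The arm moves only by the tool drive_tool, never from a script. Its arguments are lists of equal length, an entry for each row: "xyz": the shift along the tool's x, y, z normalised to -1 to 1, where 1 is 100 mm, a list of three; "twist": the turn, a rotation vector about the tool's x, y, z normalised to -1 to 1, where 1 is 90 degrees, a list of three. In form: {"xyz": [[dx, dy, dz], ...], "twist": [[ax, ay, az], ...]}. A call has 1 to 20 rows; each row is the pose to reach, as a shift and turn from the pose measured when the call began, along the tool's axes at that moment; what a row does not reach only later rows make up. A row lasts 1/10 s, in which the tool goes at most 50 mm and 8.59 degrees, less where a joint would pass 70% of its speed; a pose out of reach is approached as far as the arm can. A call with a number of a shift or a turn outside -1 to 1 is refused whole. A call with a gripper value outside its range is refused whole. "gripper" is the opening, from -1 (shut) to 1 (fully open), set as the call begins (left out, the last holds). The fingers move at their own pace and stop on an object; the grip force is fixed at half the most. Time passes only in rows, so rows that repeat a pose let the fingers close. It gives the time, the measured TCP pose, the force and the opening at its end, in the units of the state.
- ctrl.observe(): the state, without advancing time (a new reading comes with each control period).
- imaging.get_image(name): name is "scene" or "top" or "wrist"; returns a dict with "color" (384x512x3 uint8, red, green, blue), "intrinsics" (3x3 intrinsics, pixels), "dist" ([k1, k2, p1, p2, k3] as OpenCV has them; the pictures are not rectified), "pose" (4x4, takes a point from camera to world coordinates); the wrist camera has in their place "T_tool_cam" (4x4, takes a point from camera to tool coordinates, whose origin is the TCP and whose axes are the tool frame's). Camera axes: x right, y up, looking along -z (the intrinsics and any distortion apply to the point x, -y, -z); pixel columns grow to the right and rows downward; lengths in mm; the calibration is good to about 2 mm. A picture is of the moment at which its call begins: read the wrist's pose just before it. There is no depth.
- ctrl.close_job(): hands the job in, once; it reports no verdict.
Trained networks look in a picture, given as the dict that the camera call returned (one of the last four; its "shot" number tells which), for a name from the list of things; names that differ only in an ending like _2 or _b are one class to them, and where a whole thing is asked for, a point or a joint stands for the part that bears it (a point fixed in the world has none). Each returns a list of dicts, best first, with "confidence" (0 to 1); they miss things now and then, are a little off and sometimes report something else, mostly with a low value. They report only what shows in the picture. A call takes as long as a camera call. They do not tell look-alikes from the thing itself.
- spotter.search_frame(query, picture): "box" ([left, top, width, height] in pixels, round what is visible of it).
- spotter.trace(query, picture): "pixels" (384x512 bool, what is visible of it) and "box" ([left, top, width, height] in pixels, round what is visible of it).
The state is a dict: "time": time; "joint_pos": joint angles; "qvel": joint speeds; "joint_torque": joint torques, N m; "tcp_pos": TCP position; "eef_rot": TCP orientation; "force": force on the tool from outside, world axes, zero at the start; "ft_torque": the same for the moment, N m; "grip_width": finger opening in mm.
Only numpy, scipy, OpenCV 4.12 (cv2) and the standard library are available. Lean on these libraries where they do the work, as an engineer would, in place of code of your own. Each camera call takes 0.05 s, during which the arm holds its last target. There are 200 camera calls.

## Working session

There is one attempt and no reset: what is moved stays moved. The work goes in short steps, Python scripts to look and compute and a tool call to move; the robot and the scene stay as the last step left them, time stands still between calls to the robot, and variables do not carry over. Pictures are saved under pics/ and viewed, about 8 in all and at most 12, crops included, and the job is handed in when it is done.

Besides the shell and the picture viewer there is one more tool, called after ">>>" as name(argument=value, ...), one argument or row to a line, values as JSON. drive_tool: Moves the arm, as the interface text tells. Scaled input: -1 to 1 covers 100 mm each way for a shift and 90 degrees each way for a turn. Its arguments: {"type":"object","properties":{"xyz":{"type":"array"},"twist":{"type":"array"},"gripper":{"type":"number"}},"required":["xyz","twist"]}

```bash
mkdir -p pics
cat > h.py <<'E'
import numpy as np, cv2
from workcell import ctrl, imaging, spotter
def save(p,n): cv2.imwrite('pics/'+n,cv2.cvtColor(p,cv2.COLOR_RGB2BGR))
E
python3 - <<'E'
from h import *
ims=[]
for n in ['scene','top']:
    p=imaging.get_image(n); ims.append(p['color'])
    print(n,p['pose'].round(3).tolist(),p['intrinsics'].tolist(),p['dist'])
    for q in ['pot','insert','ball_a_center']:
        print(q,[(np.round(d['box']).tolist(),round(d['confidence'],2)) for d in spotter.search_frame(q,p)])
    save(p['color'],n+'0.png')
print(ctrl.observe())
E
```

```text
scene [[-0.198, -0.746, 0.636, 1026.07], [0.98, -0.138, 0.144, 137.816], [-0.02, 0.652, 0.758, 876.946], [0.0, 0.0, 0.0, 1.0]] [[452.7421249502309, 0.0, 261.29058502165526], [0.0, 452.7421249502309, 192.19501049030413], [0.0, 0.0, 1.0]] [-0.03273231  0.          0.          0.          0.        ]
pot [([374.0, 108.0, 94.0, 103.0], 0.94), ([114.0, 99.0, 77.0, 78.0], 0.69), ([227.0, 222.0, 53.0, 75.0], 0.62)]
insert [([149.0, 238.0, 158.0, 80.0], 0.6), ([265.0, 256.0, 12.0, 14.0], 0.31)]
ball_a_center []
top [[-0.017, 0.997, -0.079, 271.273], [-0.999, -0.014, 0.038, -2.517], [0.037, 0.08, 0.996, 950.698], [0.0, 0.0, 0.0, 1.0]] [[358.00985199283446, 0.0, 256.05965645330934], [0.0, 358.00985199283446, 194.89920570922547], [0.0, 0.0, 1.0]] [-0.03941661  0.          0.          0.          0.        ]
pot [([211.0, 77.0, 49.0, 54.0], 0.94), ([38.0, 217.0, 110.0, 88.0], 0.93), ([342.0, 223.0, 76.0, 60.0], 0.81)]
insert [([192.0, 69.0, 136.0, 88.0], 0.94)]
ball_a_center [([218.0, 94.0, 7.0, 7.0], 0.4)]
{'time': 0.4, 'joint_pos': array([1.26398345e+00, 8.69766158e-02, 1.75810269e-01, 1.65982955e+00,
       1.85806479e-05, 1.57078012e+00]), 'qvel': array([ 3.34434515e-05,  1.19743924e-04,  1.84905984e-03, -3.01750653e-04,
       -2.04390497e-03, -2.07314121e-04]), 'joint_torque': array([-8.66606251e-05, -5.19505370e+01,  4.64379466e+01,  3.64767657e-03,
       -5.11619828e-05,  7.54039434e-06]), 'tcp_pos': array([166.09454309, 524.2778532 , 231.19595768]), 'eef_rot': array([ 0.10797538,  0.69882087, -0.10811283,  0.69878632]), 'force': array([-0.30545082,  0.66472553,  0.07479213]), 'ft_torque': array([ 0.04048314, -0.0054726 , -0.01675106]), 'grip_width': 85.62476453132973}
```

View pics/scene0.png

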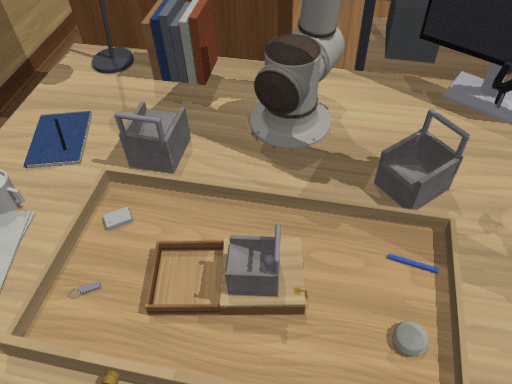

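View pics/top0.png

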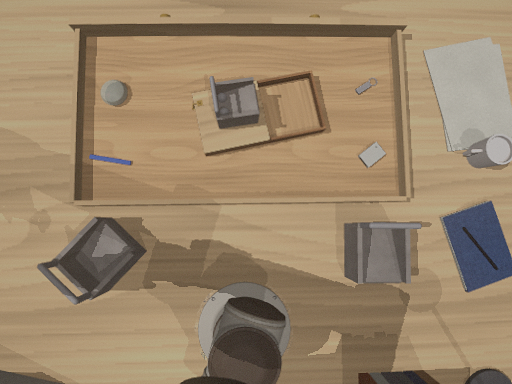

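Candidate pots, by top-image pixel: the one on the insert at (235,104), a larger one at (92,260) and another larger one at (380,252). I choose (235,104): it is the smallest and the only one standing on the insert lid. A close crop will check it.

Run:
```python
from h import *
a=cv2.imread('pics/top0.png')[60:165,185:335]; b=cv2.imread('pics/scene0.png')[215:325,140:315]
A=cv2.resize(a,(750,525),interpolation=cv2.INTER_CUBIC);cv2.imwrite('pics/topc.png',A)
B=cv2.resize(b,None,fx=4.5,fy=4.5,interpolation=cv2.INTER_CUBIC);cv2.imwrite('pics/scenec.png',B)
from scipy.spatial.transform import Rotation as R
print(R.from_quat(ctrl.observe()['eef_rot']).as_matrix().round(3))
p=imaging.get_image('wrist');print({k:(v if k!='color' else 0) for k,v in p.items()})
```

```text
[[-0.     0.302  0.953]
 [-0.     0.953 -0.302]
 [-1.    -0.    -0.   ]]
{'color': 0, 'intrinsics': array([[272.05101211,   0.        , 257.16574871],
       [  0.        , 272.05101211, 194.9100552 ],
       [  0.        ,   0.        ,   1.        ]]), 'dist': array([0.00578973, 0.        , 0.        , 0.        , 0.        ]), 'T_tool_cam': array([[ 1.52489366e-04,  3.00961045e-01, -9.53636422e-01,
        -1.42312638e+02],
       [ 9.99999871e-01,  4.16783645e-04,  2.91437052e-04,
         1.16412820e-01],
       [ 4.85171264e-04, -9.53636343e-01, -3.00960943e-01,
        -7.79397775e+01],
       [ 0.00000000e+00,  0.00000000e+00,  0.00000000e+00,
         1.00000000e+00]]), 'shot': 3}
```

View pics/topc.png

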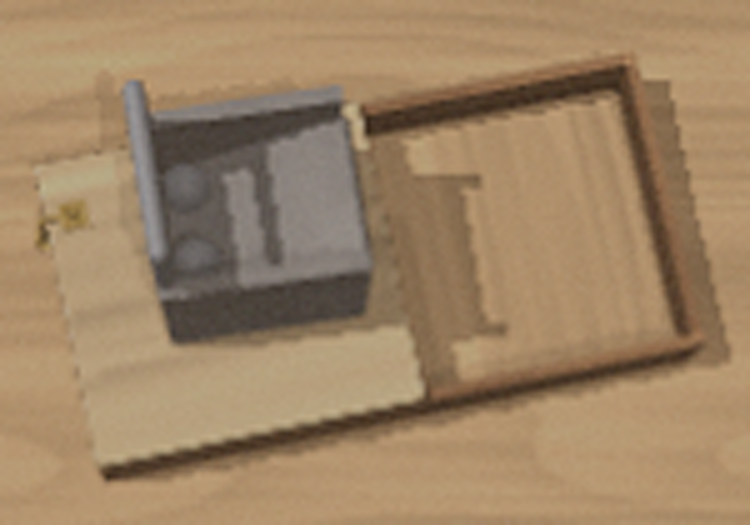

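View pics/scenec.png

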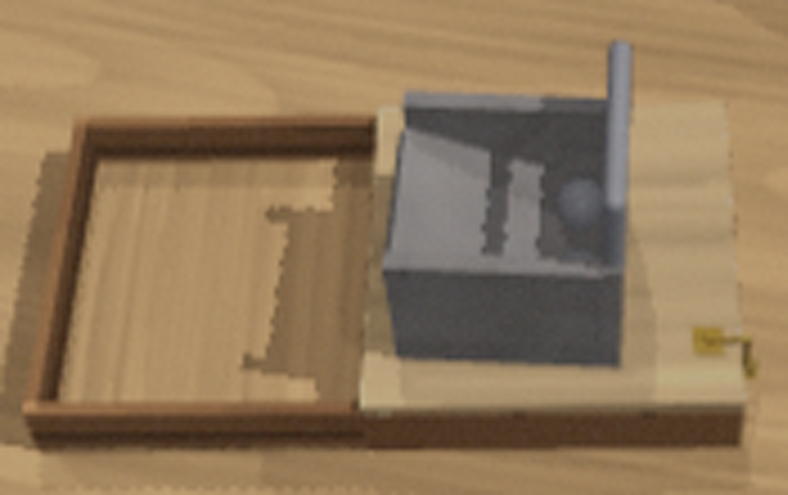

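Both crops show the small pot on the lid with the two balls at its back, at (185,185) and (195,250) in the top crop. It faces the open compartment, so the choice is right. Next I fit the poses from the corner pixels.

```bash
cat >> h.py <<'E'
from scipy.optimize import least_squares
def rz(a): return np.array([[np.cos(a),-np.sin(a),0],[np.sin(a),np.cos(a),0],[0,0,1]])
def proj(P,p,pose):
    c=(np.asarray(P,float)-pose[:3,3])@pose[:3,:3]*[1,-1,-1]
    return cv2.projectPoints(c,np.zeros(3),np.zeros(3),p['intrinsics'],p['dist'])[0].reshape(-1,2)
def fit(obs,x0):  # obs: list of (cam dict, pose, model pts, pixels)
    f=lambda v:np.concatenate([(proj(np.array(m)@rz(v[3]).T+v[:3],p,T)-u).ravel() for p,T,m,u in obs])
    return least_squares(f,x0,x_scale=[10,10,10,.1],loss='soft_l1')
E
python3 - <<'E'
from h import *
t=imaging.get_image('top');s=imaging.get_image('scene')
tc=lambda l:np.array(l)/5+[184.6,59.6]
sc=lambda l:np.array(l)/4.5+[139.6,214.6]
pot=[(t,t['pose'],[(-96,0,125),(0,-45,80),(0,-45,0),(-100,-45,0),(0,45,80),(-100,-45,80)],tc([(146,172),(370,268),(363,315),(173,340),(342,90),(162,295)])),
(s,s['pose'],[(0,45,80),(0,45,0),(-100,45,0),(-100,45,80),(0,-45,80),(-96,0,125)],sc([(385,268),(397,357),(620,365),(625,270),(405,93),(619,124)]))]
ins=[(t,t['pose'],[(-170,-80,45),(0,-80,45),(-170,80,45),(150,80,38),(150,-80,38)],tc([(100,465),(425,398),(38,168),(630,57),(697,345)])),
(s,s['pose'],[(0,80,45),(-170,80,45),(150,80,38),(150,-80,38),(-170,-80,45)],sc([(363,408),(743,403),(25,405),(77,120),(727,103)]))]
for o,z in((pot,50),(ins,0)):
    r=fit(o,[450,0,z,-1.4]); print(r.x.round(3),r.fun.reshape(-1,2).round(1).tolist())
    if z==50:P=r.x
    else: print('pot in insert',rz(r.x[3]).T@(P[:3]-r.x[:3]))
B=P[:3]+rz(P[3])@[-96,0,125]; print('bar',B)
E
```

```text
[570.935 -36.694  57.703  -1.421] [[-0.4, -0.1], [0.3, -0.0], [0.3, 0.2], [-0.6, 1.2], [-0.5, -1.2], [-0.7, 1.1], [-0.5, -0.3], [0.1, 0.4], [0.4, 0.4], [-0.4, 1.1], [-0.4, -0.8], [-0.4, -0.4]]
[561.351 -57.181   9.674  -1.373] [[-0.9, 0.7], [-0.3, 0.6], [-1.0, 0.0], [0.8, -0.4], [1.4, 0.2], [-0.9, -0.3], [0.6, 0.2], [-0.2, 2.4], [0.2, -0.4], [-0.3, 0.2]]
pot in insert [-18.20155635  13.42660987  48.0294156 ]
bar [556.58337162  58.2270029  182.70348276]
```

>>> drive_tool(
  xyz=[
    [-0.15,-0.27,0.42],
    [-0.3,-0.54,0.85],
    [-0.3,-0.54,0.85],
  ],
  twist=[
    [0,0,0],
    [0,0,0],
    [0,0,0],
  ],
  gripper=1,
)

```text
time: 0.85
tcp_pos: [233.1, 444.8, 263.7]
eef_rot: [0.11, 0.698, -0.108, 0.699]
force: [0.4, 0.6, -0.2]
grip_width: 85.6
```

>>> drive_tool(
  xyz=[
    [0,-0.27,0.43],
    [0,-0.54,0.86],
    [0,-0.54,0.86],
  ],
  twist=[
    [0,0,0],
    [0,0,0],
    [0,0,0],
  ],
)

```text
time: 1.15
tcp_pos: [300.8, 364.3, 264.1]
eef_rot: [0.111, 0.697, -0.11, 0.699]
force: [-0.6, 1.5, 0.8]
grip_width: 85.1
```

>>> drive_tool(
  xyz=[
    [0,-0.27,0.43],
    [0,-0.54,0.86],
    [0,-0.54,0.86],
  ],
  twist=[
    [0,0,0],
    [0,0,0],
    [0,0,0],
  ],
)

```text
time: 1.45
tcp_pos: [368.1, 283.8, 264.1]
eef_rot: [0.113, 0.697, -0.111, 0.699]
force: [-1.0, 0.3, -0.4]
grip_width: 85.3
```

>>> drive_tool(
  xyz=[
    [0,-0.27,0.43],
    [0,-0.54,0.86],
    [0,-0.54,0.86],
  ],
  twist=[
    [0,0,0],
    [0,0,0],
    [0,0,0],
  ],
)

```text
time: 1.75
tcp_pos: [435.0, 203.2, 263.7]
eef_rot: [0.114, 0.697, -0.113, 0.699]
force: [0.0, 0.9, -0.7]
grip_width: 85.8
```

>>> drive_tool(
  xyz=[
    [0,-0.27,0.43],
    [0,-0.54,0.86],
    [0,-0.54,0.86],
  ],
  twist=[
    [0,0,0],
    [0,0,0],
    [0,0,0],
  ],
)

```text
time: 2.05
tcp_pos: [501.6, 122.7, 262.9]
eef_rot: [0.114, 0.697, -0.114, 0.699]
force: [-0.2, 0.3, 0.1]
grip_width: 85.4
```

>>> drive_tool(
  xyz=[
    [0,-0.22,0.36],
    [0,-0.43,0.72],
    [0,-0.43,0.72],
    [0,-0.43,0.72],
    [0,-0.43,0.72],
    [0,-0.43,0.72],
  ],
  twist=[
    [-0.09,0,0],
    [-0.18,0,0],
    [-0.27,0,0],
    [-0.302,0,0],
    [-0.302,0,0],
    [-0.302,0,0],
  ],
)

```text
time: 2.65
tcp_pos: [555.9, 60.2, 263.0]
eef_rot: [-0.053, 0.704, 0.053, 0.706]
force: [-0.8, 0.1, -0.0]
grip_width: 85.5
```

Run:
```python
from h import *
o=ctrl.observe(); p=imaging.get_image('wrist'); print(o['tcp_pos'],o['eef_rot'],o['joint_pos'].round(2))
save(p['color'],'w1.png'); np.savez('w1.npz',tcp=o['tcp_pos'],q=o['eef_rot'],K=p['intrinsics'],d=p['dist'],T=p['T_tool_cam'])
```

```text
[555.88707534  60.23714388 263.04840254] [-0.05264977  0.70405043  0.05267905  0.7062336 ] [ 0.11  0.12  0.28  1.72 -0.   -0.04]
```

View pics/w1.png

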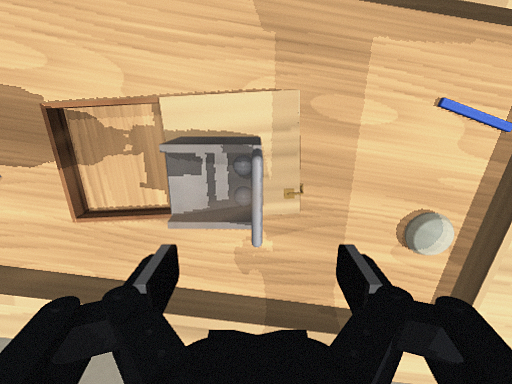

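Run:
```python
from h import *
from scipy.spatial.transform import Rotation as R
w=np.load('w1.npz'); T=np.eye(4);T[:3,:3]=R.from_quat(w['q']).as_matrix();T[:3,3]=w['tcp'];T=T@w['T']
def ray(u,z):
    n=cv2.undistortPoints(np.array([[u]],float),w['K'],w['d'])[0,0]; d=T[:3,:3]@[n[0],-n[1],-1]
    return T[:3,3]+d*(z-T[2,3])/d[2]
for z in(180,183): print(z,[ray(u,z).round(1).tolist() for u in((257,150),(257,244))])
print('front top far/near',ray((160,147),135),ray((168,228),135),'lid',ray((160,97),55),ray((300,90),55),ray((299,215),55))
p={'intrinsics':w['K'],'dist':w['d']}
V=np.array([570.9,-36.7,56,-1.421]); print(proj(np.array([(-96,0,125),(-96,-45,125),(-96,45,125),(0,-45,80),(0,45,80)])@rz(V[3]).T+V[:3],p,T).round(0).tolist())
```

```text
180 [[511.0, 53.8, 180.0], [596.4, 66.6, 180.0]]
183 [[510.6, 53.8, 183.0], [594.9, 66.4, 183.0]]
front top far/near [528.8103987 -40.2576765 135.       ] [615.18880587 -28.14408462 135.        ] lid [483.30394974 -69.13393068  55.        ] [450.38483396  96.89823139  55.        ] [609.15668994 127.12347843  55.        ]
[[254.0, 203.0], [254.0, 151.0], [254.0, 249.0], [157.0, 144.0], [166.0, 228.0]]
```

>>> drive_tool(
  xyz=[
    [0.05,0.05,0],
    [0.15,0.13,0],
    [0.3,0.17,0],
    [0.42,0.13,0],
    [0.55,0.09,0],
    [0.7,0.03,0],
    [0.85,-0.02,0],
    [0.98,-0.07,-0.01],
    [0.98,-0.07,-0.01],
    [0.98,-0.07,-0.01],
  ],
  twist=[
    [0,0,-0.06],
    [0,0,-0.13],
    [0,0,-0.2],
    [0,0,-0.222],
    [0,0,-0.222],
    [0,0,-0.222],
    [0,0,-0.222],
    [0,0,-0.222],
    [0,0,-0.222],
    [0,0,-0.222],
  ],
)

```text
time: 3.7
tcp_pos: [556.1, 53.5, 165.6]
eef_rot: [-0.174, 0.684, -0.071, 0.705]
force: [-0.5, -0.5, 0.0]
grip_width: 85.3
```

Run:
```python
from h import *
o=ctrl.observe(); p=imaging.get_image('wrist'); s=imaging.get_image('scene');print(o['tcp_pos'],o['force'],o['joint_pos'].round(2))
c=cv2.resize(s['color'][190:320,190:330],(560,520))
save(np.hstack([cv2.resize(p['color'][100:,100:400],None,fx=.8,fy=1.0)[:284],cv2.resize(c,(306,284))]),'g1.png')
```

```text
[556.08313478  53.50046594 165.59918629] [-0.47357355 -0.47032294  0.03510385] [ 0.27  0.11  0.04  1.54 -0.35  0.13]
```

View pics/g1.png

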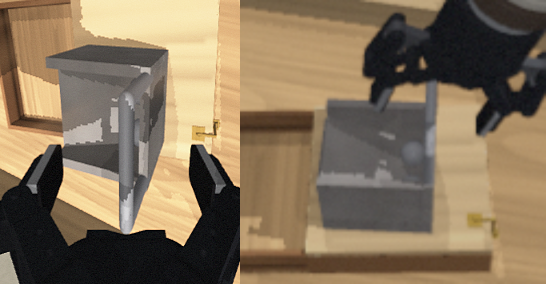

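The bar runs midway between the open fingers and there is no contact. Closing the gripper.

>>> drive_tool(
  xyz=[
    [0,0,0],
    [0,0,0],
    [0,0,0],
    [0,0,0],
    [0,0,0],
    [0,0,0],
    [0,0,0],
    [0,0,0],
  ],
  twist=[
    [0,0,0],
    [0,0,0],
    [0,0,0],
    [0,0,0],
    [0,0,0],
    [0,0,0],
    [0,0,0],
    [0,0,0],
  ],
  gripper=-1,
)

```text
time: 4.6
tcp_pos: [556.5, 53.8, 166.1]
eef_rot: [-0.174, 0.684, -0.07, 0.705]
force: [-1.7, 2.8, 1.2]
grip_width: 7.8
```

>>> drive_tool(
  xyz=[
    [-0.016,-0.046,0],
    [-0.03,-0.093,0],
    [-0.042,-0.14,0],
    [-0.053,-0.187,0],
    [-0.062,-0.235,0],
    [-0.07,-0.283,0],
    [-0.076,-0.332,0],
    [-0.08,-0.38,0],
    [-0.082,-0.429,0],
    [-0.083,-0.477,0],
    [-0.082,-0.526,0],
    [-0.08,-0.575,0],
    [-0.08,-0.575,0],
    [-0.08,-0.575,0],
  ],
  twist=[
    [0,0,0.022],
    [0,0,0.044],
    [0,0,0.067],
    [0,0,0.089],
    [0,0,0.111],
    [0,0,0.133],
    [0,0,0.156],
    [0,0,0.178],
    [0,0,0.2],
    [0,0,0.222],
    [0,0,0.244],
    [0,0,0.267],
    [0,0,0.267],
    [0,0,0.267],
  ],
)

```text
time: 6.0
tcp_pos: [563.9, 2.8, 193.1]
eef_rot: [-0.028, 0.705, 0.077, 0.704]
force: [0.4, 1.7, -0.9]
grip_width: 8.3
```

Run:
```python
from h import *
o=ctrl.observe(); s=imaging.get_image('scene');print(o['tcp_pos'],o['force'],o['ft_torque'],o['grip_width'],o['joint_pos'].round(2))
save(cv2.resize(s['color'][180:330,130:330],(800,600)),'r1.png')
```

```text
[563.92670254   2.82698146 193.05846252] [ 0.36899074  1.70630292 -0.89343281] [ 0.19755175  0.01567178 -0.01294903] 8.298839293784706 [-0.03  0.12  0.13  1.6   0.07 -0.18]
```

View pics/r1.png

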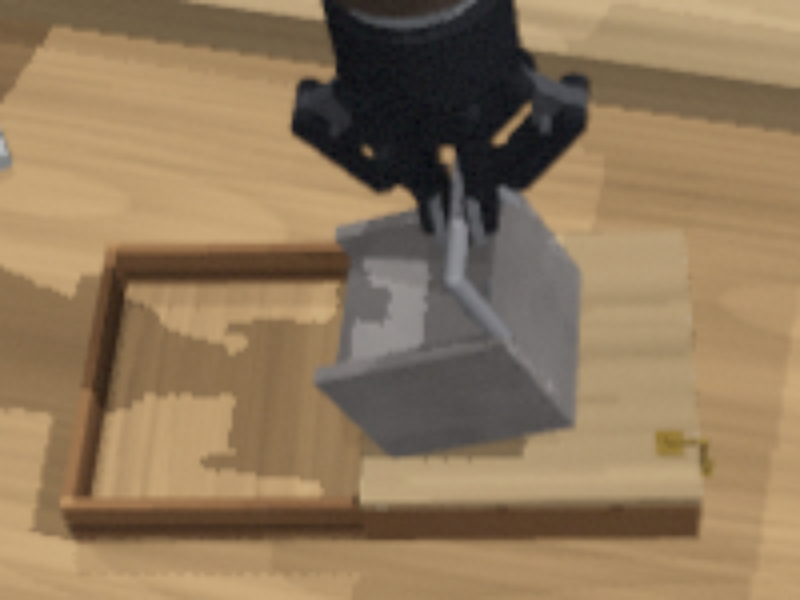

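The pot is rocked about 24° with its front edge still on the lid. Continuing to about 48°.

>>> drive_tool(
  xyz=[
    [-0.016,-0.046,0],
    [-0.03,-0.093,0],
    [-0.042,-0.14,0],
    [-0.053,-0.187,0],
    [-0.062,-0.235,0],
    [-0.07,-0.283,0],
    [-0.076,-0.332,0],
    [-0.08,-0.38,0],
    [-0.082,-0.429,0],
    [-0.083,-0.477,0],
    [-0.082,-0.526,0],
    [-0.08,-0.575,0],
    [-0.08,-0.575,0],
    [-0.08,-0.575,0],
    [-0.08,-0.575,0],
    [-0.08,-0.575,0],
    [-0.08,-0.575,0],
    [-0.08,-0.575,0],
    [-0.08,-0.575,0],
    [-0.08,-0.575,0],
  ],
  twist=[
    [0,0,0.022],
    [0,0,0.044],
    [0,0,0.067],
    [0,0,0.089],
    [0,0,0.111],
    [0,0,0.133],
    [0,0,0.156],
    [0,0,0.178],
    [0,0,0.2],
    [0,0,0.222],
    [0,0,0.244],
    [0,0,0.267],
    [0,0,0.267],
    [0,0,0.267],
    [0,0,0.267],
    [0,0,0.267],
    [0,0,0.267],
    [0,0,0.267],
    [0,0,0.267],
    [0,0,0.267],
  ],
)

```text
time: 8.05
tcp_pos: [572.5, -54.1, 197.0]
eef_rot: [0.119, 0.695, 0.223, 0.673]
force: [-0.4, -0.8, 3.7]
grip_width: 8.1
```

Run:
```python
from h import *
o=ctrl.observe(); s=imaging.get_image('scene');t=imaging.get_image('top');print(o['tcp_pos'],o['force'],o['ft_torque'],o['grip_width'],o['joint_pos'].round(2))
for q in(s,t): print([(np.round(d['box']).tolist(),round(d['confidence'],2)) for d in spotter.search_frame('ball_a_center',q)])
save(np.hstack([cv2.resize(s['color'][180:330,130:330],(440,330)),cv2.resize(t['color'][50:170,185:335],(360,330))]),'r2.png')
```

```text
[572.48133054 -54.06276224 197.03512347] [-0.3800538  -0.77685752  3.68531256] [-0.24508173  0.01638238 -0.01471579] 8.12830650712455 [-0.31  0.32  0.31  1.79  0.44 -0.51]
[]
[]
```

View pics/r2.png

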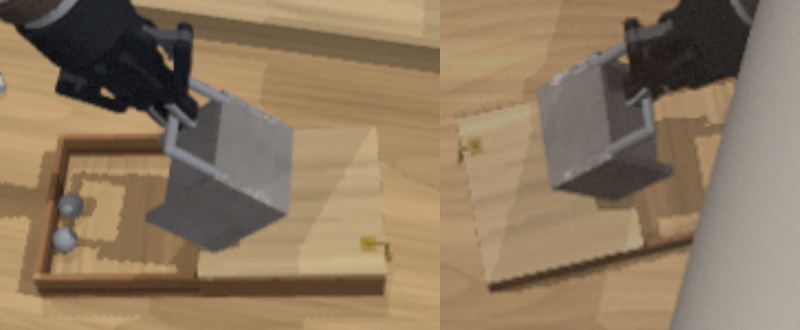

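Both balls lie in the compartment at (68,205) and (64,238) in the scene half. Rocking back.

>>> drive_tool(
  xyz=[
    [0.018,0.046,0],
    [0.036,0.09,0],
    [0.057,0.135,0],
    [0.079,0.178,0],
    [0.103,0.22,0],
    [0.128,0.262,0],
    [0.154,0.303,0],
    [0.182,0.343,0],
    [0.211,0.382,0],
    [0.242,0.42,0],
    [0.274,0.457,0],
    [0.307,0.493,0],
    [0.307,0.493,0],
    [0.307,0.493,0],
  ],
  twist=[
    [0,0,-0.022],
    [0,0,-0.044],
    [0,0,-0.067],
    [0,0,-0.089],
    [0,0,-0.111],
    [0,0,-0.133],
    [0,0,-0.156],
    [0,0,-0.178],
    [0,0,-0.2],
    [0,0,-0.222],
    [0,0,-0.244],
    [0,0,-0.267],
    [0,0,-0.267],
    [0,0,-0.267],
  ],
)

```text
time: 9.65
tcp_pos: [563.6, 3.9, 192.8]
eef_rot: [-0.028, 0.705, 0.078, 0.704]
force: [-0.9, 1.5, -0.5]
grip_width: 7.9
```

Run:
```python
from h import *
from scipy.spatial.transform import Rotation as R
o=ctrl.observe(); r=R.from_quat(o['eef_rot']); g=R.from_quat(np.array([-0.174, 0.684, -0.07, 0.705]))
print(o['tcp_pos'],o['force'],o['grip_width'],'shift',r.inv().apply(np.array([556.5,53.8,166.1])-o['tcp_pos']).round(1),'twist/90',((r.inv()*g).as_rotvec()/(np.pi/2)).round(3))
```

```text
[563.61529748   3.89661532 192.78740679] [-0.86532019  1.50174045 -0.53757426] 7.850181116923013 shift [30.2 48.4  0.3] twist/90 [ 0.     0.    -0.267]
```

>>> drive_tool(
  xyz=[
    [0.018,0.046,0],
    [0.036,0.09,0],
    [0.057,0.134,0],
    [0.079,0.177,0],
    [0.103,0.218,0],
    [0.128,0.259,0],
    [0.153,0.299,0],
    [0.18,0.338,0],
    [0.209,0.376,0],
    [0.239,0.413,0],
    [0.27,0.449,0],
    [0.302,0.484,0],
    [0.302,0.484,0],
    [0.302,0.484,0],
    [0.302,0.484,0],
  ],
  twist=[
    [0,0,-0.022],
    [0,0,-0.044],
    [0,0,-0.067],
    [0,0,-0.089],
    [0,0,-0.111],
    [0,0,-0.133],
    [0,0,-0.156],
    [0,0,-0.178],
    [0,0,-0.2],
    [0,0,-0.222],
    [0,0,-0.244],
    [0,0,-0.267],
    [0,0,-0.267],
    [0,0,-0.267],
    [0,0,-0.267],
  ],
)

```text
time: 11.15
tcp_pos: [556.2, 53.9, 166.2]
eef_rot: [-0.174, 0.684, -0.07, 0.705]
force: [-1.2, 5.4, 2.6]
grip_width: 7.6
```

>>> drive_tool(
  xyz=[
    [0,0,0],
    [0,0,0],
    [0,0,0],
    [0,0,0],
    [0,0,0],
    [0,0,0],
    [0,0,0],
    [0,0,0],
    [0,0,0],
    [0,0,0],
  ],
  twist=[
    [0,0,0],
    [0,0,0],
    [0,0,0],
    [0,0,0],
    [0,0,0],
    [0,0,0],
    [0,0,0],
    [0,0,0],
    [0,0,0],
    [0,0,0],
  ],
  gripper=1,
)

```text
time: 12.15
tcp_pos: [556.2, 53.9, 166.2]
eef_rot: [-0.174, 0.684, -0.07, 0.705]
force: [0.8, 0.4, 0.4]
grip_width: 85.5
```

>>> drive_tool(
  xyz=[
    [-0.1,0,0],
    [-0.3,0,0],
    [-0.55,0,0],
    [-0.8,0,0],
    [-1,0,0],
    [-1,0,0],
    [-1,0,0],
    [-1,0,0],
    [-1,0,0],
  ],
  twist=[
    [0,0,0],
    [0,0,0],
    [0,0,0],
    [0,0,0],
    [0,0,0],
    [0,0,0],
    [0,0,0],
    [0,0,0],
    [0,0,0],
  ],
)

```text
time: 13.05
tcp_pos: [550.4, 87.2, 259.2]
eef_rot: [-0.174, 0.684, -0.07, 0.705]
force: [0.2, 0.0, 0.4]
grip_width: 85.8
```

Run:
```python
from h import *
s=imaging.get_image('scene');print(ctrl.observe()['force'])
save(cv2.resize(s['color'][215:325,140:315],None,fx=4.5,fy=4.5,interpolation=cv2.INTER_CUBIC),'end.png')
```

```text
[-1.05474418  0.59398503 -0.17991346]
```

View pics/end.png

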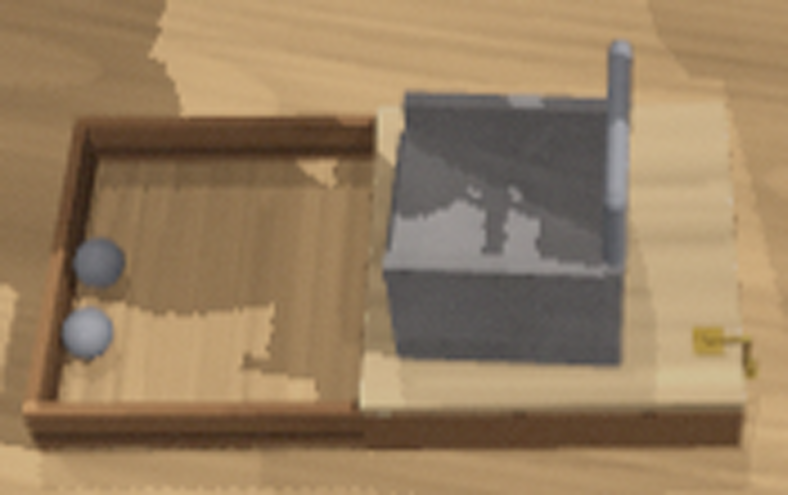

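The pot stands flat: its corners at (397,357), (620,363) and (385,268) match the first picture within a pixel or two. Both balls rest in the compartment at (99,262) and (88,331), and the gripper is clear.

```bash
python3 -c "
from workcell import ctrl
print(ctrl.close_job())"
```

```text
the job is handed in; nothing more can be done
None
```

Both balls are in the open compartment, and the pot is back flat on the lid where it stood. I handed the job in at about 13 s of the 42 s allowed; it reports no verdict.

- **What I did:** I gripped the handle bar of the smallest pot, the one on the insert, and rocked it about 48° forward in two steps. I then rocked it back along the same arc and let go. The sensed force at the end of each move was below about 6 N.
- **Last checks:** In the final picture both balls lie against the far wall of the compartment. The pot's corners match the first picture within a pixel or two, and the gripper is about 95 mm above its grasp height and touching nothing.
- **Disagreements:** The ball detector found no balls after the pour, so I confirmed them by eye. I did not refit the pot's pose at the end; that check was also by eye. The gripper read about 8 mm on the 10 mm bar, but the grip held.

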